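# Close a camera with its keyed front collar

## Robot

A 7-joint arm with a two-finger parallel gripper is mounted at the origin on a cart in front of the work surface, level with it; the furniture and walls round the work are solid. World frame = base frame: x ahead of the robot, y to its left, z up, the work surface at z = 0. Lengths are in m, angles in rad, forces in N, time in s.
With the tool pointing down it reaches from about 0.4 to 0.85 m from the base axis. Payload 10.4 kg.
Tool frame: the origin (TCP) lies on the mounting face of the last link; the fingertips stand 173 mm ahead of it and the grasp point (between the pads) lies 155 mm ahead of it (manip.tip_extent is the distance from the TCP to the fingertips, in m); z points along the fingers, y is the line along which they close (so a half turn about z gives the same grasp; the last joint's range is limited). The gripper opens to 85 mm and grips with 20 to 120 N. Pads are 22 mm wide; open, the fingers measure 114 mm over their backs; the gripper's body (76 mm by 85 mm) begins 54 mm behind the grasp point. The pads swing forward as they close: fully open they stand 13 mm farther back than shut.
Start: joints at [1.114, 0.332, -0.065, 1.46, 0.022, 1.35, -0.088], TCP at [0.263, -0.567, 0.405] pointing down, gripper open.
Joint ranges: [-2.6, 2.6], [-0.5, 2.12], [-1.47, 1.34], [0.16, 2.42], [-1.27, 4.41], [0.06, 2.06], [-2.6, 2.6]. Speed limits (rad/s): [2.22, 2.22, 2.79, 2.79, 3.14, 3.14, 3.14].

## Interface

Orientations are given as a unit quaternion [x, y, z, w].
In Python, from workcell import manip gives the robot as it stands.
- The arm moves only by the tool move_arm, never from a script. Its argument "plan" is one flat list of numbers, 7 for each row, row after row: the turn, a rotation vector about the tool's x, y, z in rad, then the shift along the tool's x, y, z in m, then the finger opening in m, from 0 to 0.0854. In form: [ax, ay, az, dx, dy, dz, gripper, ax, ay, az, dx, dy, dz, gripper, ...]. A call has 1 to 12 rows; each row is the pose to reach, as a shift and turn from the pose commanded when the call began, along the tool's axes at that moment; what a row does not reach only later rows make up. A row lasts 1/8 s, in which the tool goes at most 62.5 mm and 10.7 degrees, less where a joint would pass 70% of its speed; a pose out of reach is approached as far as the arm can. A call with a gripper value outside its range is refused whole. The fingers move at their own pace and stop on an object; "squeeze" is the grip in N (left out, the last holds). Time passes only in rows, so rows that repeat a pose let the fingers close. It gives the time, the measured TCP pose, the force, the opening and the grip force at its end, in the units of the state.
- manip.get_obs(): the state, without advancing time (a new reading comes with each control period).
- manip.camera(name): name is "scene" or "top"; returns a dict with "color" (420x560x3 uint8, red, green, blue), "fx", "fy", "cx", "cy" (pixels), "cam_to_world" (4x4, takes a point from camera to world coordinates). Camera axes: x right, y down, z forward; pixel columns grow to the right and rows downward; lengths in m; the calibration is good to about 2 mm. A picture is of the moment at which its call begins. There is no depth.
- manip.hand_in(): hands the job in; it is judged then, once.
Trained networks look in a picture, given as the dict that the camera call returned (one of the last four; its "shot" number tells which), for a name from the list of things; names that differ only in an ending like _2 or _b are one class to them, and where a whole thing is asked for, a point or a joint stands for the part that bears it (a point fixed in the world has none). Each returns a list of dicts, best first, with "conf" (0 to 1); they miss things now and then, are a little off and sometimes report something else, mostly with a low value. They report only what shows in the picture. A call takes as long as a camera call.
- manip.look_for(picture, label): "position" ([x, y, z] in m, in the coordinates of the camera as it stood for that picture, good to about 4 mm: the middle of the surface that is visible of it).
- manip.silhouettes(picture, label): "pixels" (420x560 bool, what is visible of it).
- manip.tip_of(picture, label): "position" ([x, y, z] in m, in the coordinates of the camera as it stood for that picture, good to about 4 mm: a listed point, or the origin of a listed thing).
The state is a dict: "clock": time; "joint_pos": joint angles; "joint_velocities": joint speeds; "tau": joint torques, N m; "position": TCP position; "ee_rot": TCP orientation; "ft_force": force on the tool from outside, world axes, zero at the start; "torque": the same for the moment, N m; "grip_width": opening from 0.0 (shut) to 1.0 (fully open); "grasp_force": force on a finger pad.
Only numpy, scipy, OpenCV 4.12 (cv2) and the standard library are available. Lean on these libraries where they do the work, as an engineer would, in place of code of your own. Each camera call takes 0.05 s, during which the arm holds its last target. There are 200 camera calls.

## Task

The camera clamped nose-up in the bench nest has its lens cell loaded and is ready to be closed. Pick up the black knurled collar (the big ring, not the small lens cap), set it on the camera's neck the same way up as it lies, and, pressing only lightly, turn it until the keyways hidden in its bore drop over the three pins of the neck; never force it down on the pins. Then push the collar fully home against the sprung lens cell and finish while still holding it down there with the gripper, so that its screws can be driven; leave the screw tray, the lens cap and the air pen where they lie.

Things in the scene. Friction and masses are not known exactly. Their poses are not given: they have to be found in the camera images.
- nest: fixed bench nest: aluminium plate 120 (x) x 104 (y) x 16 mm, a white round camera housing 66 mm across clamped in its middle by two dark jaws (38 mm high, at +-x), and on top of it a bare metal neck of 36 mm diameter, its axis upright. Origin: under the plate's middle, on the bench and on the neck's axis. Only the neck and its 47 mm foot flange rise above 53 mm, the flange to 56 mm.
- neck_rim (a point): centre of the neck's top rim, on its axis, 95 mm above the bench; 3 mm chamfer outside. The black lens cell (25 mm across) stands in it 4 mm proud. The neck cannot be turned by hand. This point turns with the nest, not with the neck.
- pin_tops (a point): point on the neck's axis at the height of its pins' tops, 7.5 mm below the rim. Three round steel pins, 5 mm thick, 120 degrees apart, stick out of the neck to 22.5 mm from the axis. At what angle they stand differs from camera to camera and is given by no pose (this point turns with the nest, not with the pins). Over 90 N between collar and camera counts as forcing.
- lens_cell (a joint): how far the lens cell is pushed into the neck, in m: 0 = standing 4 mm proud, 0.004 = fully in, flush with the rim. A spring under it pushes back with 4.5 N at 0, rising to 10.5 N at 0.004, and lifts the collar again if it is let go.
- collar: loose black knurled collar, lying hood up: 54 mm across, 28 mm tall, 60 to 130 g. Origin: centre of its underside; z along its axis to the hood. From below: bore 39 mm across, 16.5 mm deep (1.5 mm play all round on the neck), with 3 keyways, 120 degrees apart, 10 mm wide, out to 23.5 mm from the axis, running the full depth; out of sight, at an angle that is not told.
- collar_face (a point): centre of the collar's face plate, upper side, 20.5 mm above its underside; the plate is 4 mm thick, with a 20 mm hole for the lens. The underside first rests on the pins, 87.5 mm above the bench. Within 5 degrees of a keyed angle (one every 120 degrees) it sinks: 5 mm freely, then 4 mm against the lens cell till the plate seats on the rim: fully home, underside 78.5 mm above the bench.
- screw_tray: bystander: yellow box of screws with a clear lid, 76 x 98 x 36 mm; origin at the centre of its underside
- lens_cap: bystander: small black lens cap, 22 mm across, 10 mm high; origin at the centre of its underside
- air_pen: bystander: blue air pen lying flat, 182 mm long, 28 mm thick; origin under its middle, long axis y

How it is judged:
At the end, for the whole second after the job is handed in: Collar upright within 4 degrees, within 4 mm of the neck's axis, keyed over the pins, its underside no more than 1.5 mm above its seat, the lens cell pushed in more than 2.8 mm of its 4 mm; the gripper's fingers still on the collar (over 2 N), all through the last second (horizontal distance between collar and neck_rim below 0.004 m and z of collar in the frame of nest below 0.08 m and angle between collar's own z axis and vertical below 0.07 rad and value of joint lens_cell above 0.0028 m and contact force between the fingers and collar above 2 N); the arm keeps its last pose, push and grip.
It fails at once if the collar is forced: more than 90 N between it and the camera (contact force between collar and nest above 90 N).
It fails at once if a bystander (screw tray, lens cap or air pen) is shifted by more than 30 mm (distance of any of screw_tray, lens_cap, air_pen from where it was at the start of the episode above 0.03 m).
It also fails if it takes over 54 s, if anything falls off the work surface, if the arm or the gripper's body presses on something with over 40 N, if the wrist force passes 120 N, or if a joint passes its speed limit or range.

## Working session

There is one attempt and no reset: what is moved stays moved. The work goes in short steps, Python scripts to look and compute and a tool call to move; the robot and the scene stay as the last step left them, time stands still between calls to the robot, and variables do not carry over. Pictures are saved under pics/ and viewed, at most 10 in all, crops included, and the job is handed in when it is done.

Besides the shell and the picture viewer there is one more tool, called after "Request:" by a JSON object that holds its "op" and its "data", one argument or row to a line. move_arm: Moves the arm, as the interface text tells. Its arguments: {"type":"object","properties":{"plan":{"type":"array","items":{"type":"number"}},"squeeze":{"type":"number"}},"required":["plan"]}

```bash
mkdir -p pics
cat > h.py <<'E'
import numpy as np, cv2
from workcell import manip
from scipy.spatial.transform import Rotation as R
def w(p,c): return (np.array(c["cam_to_world"])@np.r_[p,1])[:3]
E
python3 - <<'E'
from h import *
o=manip.get_obs(); print(o["clock"],o["position"],o["ee_rot"],o["grip_width"],manip.tip_extent)
print(R.from_quat(o["ee_rot"]).as_matrix().round(3))
for n in ["scene","top"]:
    c=manip.camera(n); cv2.imwrite(f"pics/{n}0.png",c["color"][:,:,::-1])
    print(n,np.array(c["cam_to_world"]).round(3).tolist(),c["fx"])
    for l in ["collar","neck_rim","nest","lens_cap","screw_tray","air_pen","collar_face"]:
        for d in manip.tip_of(c,l)[:2]: print(l,round(d["conf"],2),w(d["position"],c).round(4))
E
```

```text
0.0 [ 0.26265921 -0.56698055  0.40392235] [ 9.76561497e-01  2.15237410e-01 -1.96764665e-04 -6.78636049e-04] 1.0014752823442408 0.1734
[[ 0.907  0.42  -0.001]
 [ 0.42  -0.907  0.001]
 [-0.    -0.001 -1.   ]]
scene [[-0.662, -0.557, 0.501, -0.041], [-0.749, 0.495, -0.439, 0.535], [-0.004, -0.667, -0.745, 0.896], [0.0, 0.0, 0.0, 1.0]] 511.6837973978409
collar 0.62 [4.751e-01 3.154e-01 2.000e-04]
neck_rim 0.9 [0.6019 0.0281 0.0954]
nest 0.92 [ 0.604   0.0263 -0.001 ]
lens_cap 0.48 [4.185e-01 1.789e-01 4.000e-04]
screw_tray 0.93 [ 0.4562 -0.1858 -0.0031]
screw_tray 0.65 [0.604  0.0231 0.0857]
air_pen 0.89 [ 0.3795  0.0051 -0.0028]
collar_face 0.73 [ 0.3804  0.0055 -0.0032]
collar_face 0.59 [0.4704 0.3152 0.0223]
top [[0.025, -0.999, 0.034, 0.45], [-0.999, -0.024, 0.032, 0.063], [-0.031, -0.035, -0.999, 0.941], [0.0, 0.0, 0.0, 1.0]] 435.54677019102456
collar 0.71 [ 0.471   0.3094 -0.001 ]
neck_rim 0.62 [0.6012 0.0246 0.0941]
neck_rim 0.62 [ 0.3709 -0.0018 -0.0032]
nest 0.57 [0.6042 0.0211 0.0023]
nest 0.28 [0.4714 0.3114 0.0223]
lens_cap 0.63 [0.4153 0.1819 0.0026]
screw_tray 0.76 [ 0.452  -0.1766  0.0011]
air_pen 0.64 [0.3702 0.0014 0.    ]
collar_face 0.95 [0.4735 0.3116 0.0199]
```

```bash
cd pics; python3 -c "
import cv2,numpy as np
a=np.hstack([cv2.imread('scene0.png'),cv2.imread('top0.png')]);cv2.imwrite('both.png',cv2.resize(a,(800,300),interpolation=cv2.INTER_AREA))"
```

```text
(no output)
```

View pics/both.png

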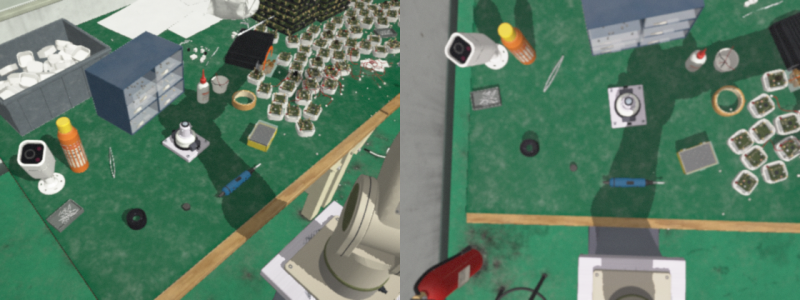

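The scene view shows the collar at about (137,218) and the nest at (185,145). In the top view the collar is at about (530,147) and the nest at (627,105). The surroundings of the collar are clear. I'll refine both positions from silhouettes.

```bash
cat >> h.py <<'E'
def proj(P,c):
    T=np.linalg.inv(np.array(c["cam_to_world"])); q=P@T[:3,:3].T+T[:3,3]
    return np.c_[q[:,0]/q[:,2]*c["fx"]+c["cx"],q[:,1]/q[:,2]*c["fy"]+c["cy"]]
def cyl(x,y,z0,h,r):
    a=np.linspace(0,2*np.pi,60); k=np.c_[x+r*np.cos(a),y+r*np.sin(a)]
    return np.vstack([np.c_[k,0*a+z0],np.c_[k,0*a+z0+h]])
def fitcyl(m,c,z0,h,r,x0):
    from scipy.optimize import least_squares
    M=cv2.moments(m.astype(np.uint8),True); t=np.array([M["m10"],M["m01"]])/M["m00"]
    def f(p):
        H=cv2.convexHull(proj(cyl(*p,z0,h,r),c).astype(np.float32)); q=cv2.moments(H)
        return np.array([q["m10"],q["m01"]])/q["m00"]-t
    s=least_squares(f,x0,diff_step=1e-3); H=cv2.contourArea(cv2.convexHull(proj(cyl(*s.x,z0,h,r),c).astype(np.float32)))
    return s.x.round(4),M["m00"]/H
E
python3 - <<'E'
from h import *
im=[]
for n in ["scene","top"]:
    c=manip.camera(n)
    for d in manip.silhouettes(c,"collar")[:2]: print(n,d["conf"],fitcyl(d["pixels"],c,0,.028,.027,[.473,.312]))
    for l in ["neck_rim","pin_tops"]:
        for d in manip.tip_of(c,l)[:1]: print(l,d["conf"],w(d["position"],c).round(4))
    u,v=proj(np.array([[.602,.0255,.09]]),c)[0].astype(int); print(u,v)
    a=c["color"][v-35:v+35,u-35:u+35,::-1].copy(); im.append(cv2.resize(a,(400,400),interpolation=cv2.INTER_CUBIC))
cv2.imwrite("pics/neck.png",np.hstack(im))
E
```

```text
scene 0.78 (array([0.4722, 0.3146]), 0.9547351348761187)
neck_rim 0.88 [0.6009 0.0233 0.0949]
pin_tops 0.73 [0.5999 0.0224 0.0808]
258 175
top 0.72 (array([0.4717, 0.3124]), 0.9396613091453592)
neck_rim 0.66 [0.6031 0.0224 0.0905]
pin_tops 0.76 [0.6033 0.0195 0.0873]
318 142
```

View pics/neck.png

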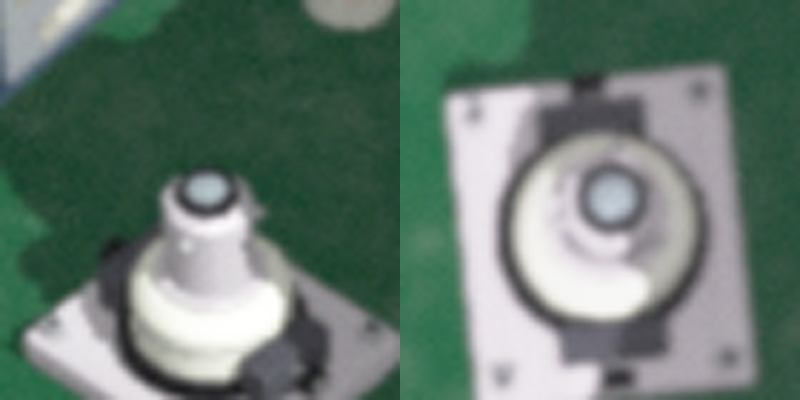

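In the crops the lens cell's top centre is at about (208,192) in the scene view and (211,195) in the top view. The pins show faintly. I'll turn those pixels into rays at z=0.099.

```bash
cat >> h.py <<'E'
def ray(u,v,z,c):
    T=np.array(c["cam_to_world"]); d=T[:3,:3]@[(u-c["cx"])/c["fx"],(v-c["cy"])/c["fy"],1]
    return T[:3,3]+d*(z-T[2,3])/d[2]
def to(x,y,z):
    o=manip.get_obs(); M=R.from_quat(o["ee_rot"]).as_matrix(); return (M.T@(np.array([x,y,z])-o["position"])).round(4)
E
python3 - <<'E'
from h import *
for n,u,v in [("scene",259.,173.2),("top",319.5,140.7)]:
    print(ray(u,v,.099,manip.camera(n)).round(4))
print(to(.472,.3135,.30),to(.472,.3135,.177))
E
```

```text
[0.6014 0.0255 0.099 ]
[0.6031 0.0243 0.099 ]
[ 0.56   -0.7111  0.1047] [ 0.56   -0.7111  0.2277]
```

Request:
{"op": "move_arm", "data": {
  "plan": [0,0,-0.8,0.366,-0.345,0,0.085,0,0,-0.8,0.366,-0.345,0,0.085,0,0,-0.8,0.366,-0.345,0,0.085,0,0,-0.8,0.366,-0.345,0,0.085,0,0,-0.8,0.366,-0.345,0,0.085,0,0,-0.8,0.366,-0.345,0,0.085,0,0,-0.8,0.366,-0.345,0,0.085,0,0,-1.57,0.56,-0.711,0.08,0.085,0,0,-1.57,0.56,-0.711,0.08,0.085,0,0,-1.57,0.56,-0.711,0.08,0.085,0,0,-1.57,0.56,-0.711,0.08,0.085,0,0,-1.57,0.56,-0.711,0.08,0.085],
  "squeeze": 20
}}

```text
clock: 2.8
position: [0.4554, 0.1475, 0.3531]
ee_rot: [0.538, 0.843, 0.0, 0.001]
ft_force: [0.2, -0.5, 0.7]
grip_width: 0.998
grasp_force: 0.0
```

Run:
```python
from h import *
o=manip.get_obs(); M=R.from_quat(o["ee_rot"]).as_matrix();print(o["joint_pos"],np.degrees(np.arctan2(M[1,0],M[0,0])),to(.472,.3135,.177))
```

```text
[ 0.39399616  0.11589168 -0.83967502  1.86842194  0.09378203  1.19582644
 -0.04100927] 114.96070788236504 [0.1436 0.0848 0.1761]
```

Request:
{"op": "move_arm", "data": {
  "plan": [0,0,0,0.144,0.085,0.08,0.085,0,0,0,0.144,0.085,0.08,0.085,0,0,0,0.144,0.085,0.08,0.085,0,0,0,0.144,0.085,0.08,0.085,0,0,0,0.144,0.085,0.08,0.085,0,0,0,0.144,0.085,0.08,0.085]
}}

```text
clock: 3.55
position: [0.4731, 0.3107, 0.2738]
ee_rot: [0.54, 0.842, 0.0, 0.001]
ft_force: [-0.1, 0.0, -0.4]
grip_width: 0.998
grasp_force: 0.0
```

Run:
```python
from h import *
print(to(.472,.3135,.177), manip.get_obs()["joint_pos"])
c=manip.camera("top"); d=manip.silhouettes(c,"collar"); print([(e["conf"],fitcyl(e["pixels"],c,0,.028,.027,[.473,.312])) for e in d[:1]])
u,v=proj(np.array([[.472,.3135,.05]]),c)[0].astype(int)
a=c["color"][v-50:v+50,u-50:u+50,::-1]
c=manip.camera("scene");u,v=proj(np.array([[.472,.3135,.05]]),c)[0].astype(int);b=c["color"][v-50:v+50,u-50:u+50,::-1]
cv2.imwrite("pics/above.png",cv2.resize(np.hstack([b,a]),(800,400)))
```

```text
[0.0031 0.0001 0.0968] [ 0.03371488  0.4490805  -0.85309883  1.73730833  0.37281745  1.12474015
 -0.50355092]
[(0.87, (array([0.4716, 0.3094]), 0.7428336581758457))]
```

View pics/above.png

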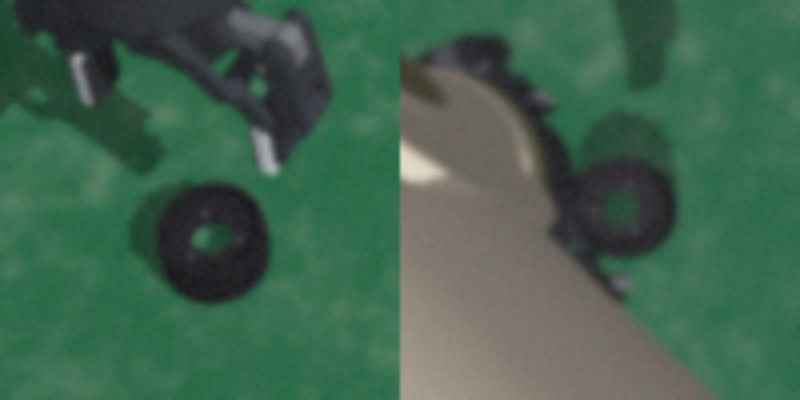

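The fingers straddle the collar, which is at (212,243) in the scene crop and (622,207) in the top crop. I'll descend and do the first light grip.

Request:
{"op": "move_arm", "data": {
  "plan": [0,0,0,0.003,0,0.05,0.085,0,0,0,0.003,0,0.097,0.085,0,0,0,0.003,0,0.097,0.085,0,0,0,0.003,0,0.097,0.04,0,0,0,0.003,0,0.097,0.04,0,0,0,0.003,0,0.097,0.04,0,0,0,0.003,0,0.097,0.04,0,0,0,0.003,0,0.097,0.04,0,0,0,0.003,0,0.097,0.04],
  "squeeze": 20
}}

```text
clock: 4.82
position: [0.4718, 0.3153, 0.1784]
ee_rot: [0.539, 0.842, 0.001, 0.001]
ft_force: [-0.9, -1.4, 6.8]
grip_width: 0.629
grasp_force: 20.2
```

Request:
{"op": "move_arm", "data": {
  "plan": [0,0,0,0,0,0,0.085,0,0,0,0,0,0,0.085,0,0,0,0,0,-0.002,0.085,0,0,1.57,0,0,-0.002,0.085,0,0,1.57,0,0,-0.002,0.085,0,0,1.57,0,0,-0.002,0.085,0,0,1.57,0,0,-0.002,0.085,0,0,1.57,0,0,-0.002,0.085,0,0,1.57,0,0,-0.002,0.085,0,0,1.57,0,0,-0.002,0.085,0,0,1.57,0,0,-0.002,0.085,0,0,1.57,0,0,-0.002,0.085]
}}

```text
clock: 6.32
position: [0.4709, 0.315, 0.1781]
ee_rot: [0.977, 0.213, 0.0, 0.0]
ft_force: [0.3, 0.3, 0.2]
grip_width: 0.995
grasp_force: 0.0
```

Request:
{"op": "move_arm", "data": {
  "plan": [0,0,0,0,0,0,0.085,0,0,0,0,0,0,0.04,0,0,0,0,0,0,0.04,0,0,0,0,0,0,0.04,0,0,0,0,0,0,0.04,0,0,0,0,0,0,0.04,0,0,0,0,0,0,0.04],
  "squeeze": 60
}}

```text
clock: 7.2
position: [0.4712, 0.3148, 0.1784]
ee_rot: [0.977, 0.215, 0.0, 0.0]
ft_force: [-1.2, -0.9, 5.4]
grip_width: 0.616
grasp_force: 63.2
```

Run:
```python
from h import *
o=manip.get_obs(); M=R.from_quat(o["ee_rot"]).as_matrix();print(o["joint_pos"],np.degrees(np.arctan2(M[1,0],M[0,0])),to(.602,.0248,.31))
```

```text
[-0.27552234  0.48751205 -0.47522629  1.81136747  0.27564185  0.90804018
 -2.01094586] 24.88225825635575 [-0.0033  0.3181 -0.1316]
```

Request:
{"op": "move_arm", "data": {
  "plan": [0,0,0,0,0,-0.06,0.04,0,0,0,0,0.02,-0.12,0.04,0,0,0,0,0.07,-0.132,0.04,0,0,0,-0.003,0.12,-0.132,0.04,0,0,0,-0.003,0.17,-0.132,0.04,0,0,0,-0.003,0.22,-0.132,0.04,0,0,0,-0.003,0.27,-0.132,0.04,0,0,0,-0.003,0.3,-0.132,0.04,0,0,0,-0.003,0.318,-0.132,0.04,0,0,0,-0.003,0.318,-0.132,0.04,0,0,0,-0.003,0.318,-0.132,0.04,0,0,0,-0.003,0.318,-0.132,0.04]
}}

```text
clock: 8.7
position: [0.6016, 0.0266, 0.3101]
ee_rot: [0.976, 0.216, 0.0, -0.0]
ft_force: [0.5, 0.2, -0.6]
grip_width: 0.612
grasp_force: 63.7
```

Run:
```python
from h import *
print(to(.602,.0248,.31), manip.get_obs()["joint_pos"])
P=np.array([[.602,.0248,.10]]);im=[]
for n in ["scene","top"]:
    c=manip.camera(n); z=manip.get_obs()["position"][2]-.178
    for d in manip.tip_of(c,"collar")[:1]: print(n,"org",d["conf"],w(d["position"],c).round(4))
    for d in manip.tip_of(c,"neck_rim")[:1]: print(n,"rim",d["conf"],w(d["position"],c).round(4))
    u,v=proj(P,c)[0].astype(int); im.append(cv2.resize(c["color"][v-50:v+50,u-50:u+50,::-1],(400,400),interpolation=cv2.INTER_CUBIC))
cv2.imwrite("pics/over.png",np.hstack(im))
```

```text
[-0.0004  0.0018  0.0001] [ 0.16999259  0.37489061 -0.35929915  1.62577522  0.14007865  1.16630674
 -1.35640626]
scene org 0.57 [0.6086 0.03   0.1308]
scene rim 0.51 [ 0.4158  0.1782 -0.001 ]
```

View pics/over.png

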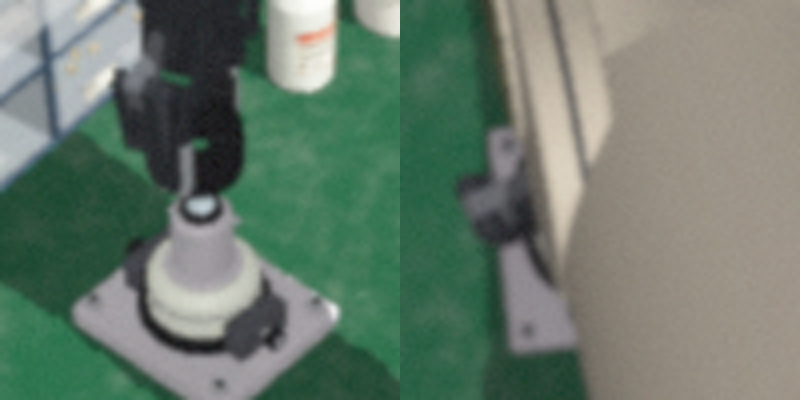

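The collar hangs over the neck: bore middle near (195,190), cell at (202,207) in the scene crop. The scene camera agrees with the arm frame (collar pick matched within 1 mm), so x and y are right as they stand. I'll lower until just above the pins.

Request:
{"op": "move_arm", "data": {
  "plan": [0,0,0,0,0,0.02,0.04,0,0,0,0,0,0.03,0.04,0,0,0,0,0,0.034,0.04,0,0,0,0,0,0.037,0.04,0,0,0,0,0,0.037,0.04,0,0,0,0,0,0.037,0.04]
}}

```text
clock: 9.75
position: [0.6021, 0.025, 0.2734]
ee_rot: [0.977, 0.215, 0.0, 0.0]
ft_force: [-0.3, -0.2, -1.2]
grip_width: 0.614
grasp_force: 63.7
```

Request:
{"op": "move_arm", "data": {
  "plan": [0,0,0,0,0,0.002,0.04,0,0,0,0,0,0.004,0.04,0,0,0,0,0,0.005,0.04,0,0,0,0,0,0.005,0.04]
}}

```text
clock: 10.25
position: [0.6019, 0.025, 0.2679]
ee_rot: [0.977, 0.215, -0.0, 0.0]
ft_force: [0.1, -0.8, -1.6]
grip_width: 0.612
grasp_force: 63.7
```

Request:
{"op": "move_arm", "data": {
  "plan": [0,0,0,0,0,0.001,0.04,0,0,0,0,0,0.002,0.04,0,0,0,0,0,0.002,0.04]
}}

```text
clock: 10.62
position: [0.602, 0.025, 0.266]
ee_rot: [0.977, 0.215, 0.0, 0.0]
ft_force: [0.4, 0.3, -1.4]
grip_width: 0.616
grasp_force: 63.7
```

Request:
{"op": "move_arm", "data": {
  "plan": [0,0,0,0,0,0.0005,0.04,0,0,0,0,0,0.001,0.04,0,0,0,0,0,0.001,0.04]
}}

```text
clock: 11.0
position: [0.6021, 0.0251, 0.2655]
ee_rot: [0.977, 0.215, 0.0, 0.0]
ft_force: [-2.5, -0.2, 6.0]
grip_width: 0.614
grasp_force: 64.3
```

Request:
{"op": "move_arm", "data": {
  "plan": [0,0,0,0,0,0.0005,0.04,0,0,0,0,0,0.001,0.04,0,0,0,0,0,0.001,0.04]
}}

```text
clock: 11.38
position: [0.6021, 0.0251, 0.2652]
ee_rot: [0.977, 0.215, 0.0, 0.0]
ft_force: [-4.9, -1.0, 11.3]
grip_width: 0.616
grasp_force: 65.1
```

Pin contact is light, about 10 N. I'll cut the squeeze so the grip slips before anything is forced, then turn in steps.

Request:
{"op": "move_arm", "data": {
  "plan": [0,0,-0.07,0,0,0,0.04,0,0,-0.14,0,0,0,0.04,0,0,-0.2,0,0,0,0.04,0,0,-0.2,0,0,0,0.04],
  "squeeze": 30
}}

```text
clock: 11.88
position: [0.6024, 0.0248, 0.2652]
ee_rot: [0.95, 0.312, 0.001, 0.0]
ft_force: [-2.1, -0.2, 9.5]
grip_width: 0.615
grasp_force: 64.8
```

Request:
{"op": "move_arm", "data": {
  "plan": [0,0,-0.07,0,0,0,0.042,0,0,-0.14,0,0,0,0.042,0,0,-0.2,0,0,0,0.042,0,0,-0.2,0,0,0,0.042],
  "squeeze": 30
}}

```text
clock: 12.38
position: [0.6024, 0.0247, 0.2652]
ee_rot: [0.914, 0.405, 0.001, 0.001]
ft_force: [-2.1, -0.6, 9.5]
grip_width: 0.612
grasp_force: 64.9
```

Request:
{"op": "move_arm", "data": {
  "plan": [0,0,-0.07,0,0,0,0.04,0,0,-0.14,0,0,0,0.04,0,0,-0.18,0,0,0,0.04,0,0,-0.18,0,0,0,0.04]
}}

```text
clock: 12.88
position: [0.6023, 0.0246, 0.2652]
ee_rot: [0.874, 0.486, 0.0, 0.001]
ft_force: [-2.2, -1.7, 11.0]
grip_width: 0.613
grasp_force: 64.9
```

Request:
{"op": "move_arm", "data": {
  "plan": [0,0,-0.07,0,0,0,0.04,0,0,-0.14,0,0,0,0.04,0,0,-0.18,0,0,0,0.04,0,0,-0.18,0,0,0,0.04]
}}

```text
clock: 13.38
position: [0.6024, 0.0246, 0.2652]
ee_rot: [0.827, 0.562, 0.001, 0.001]
ft_force: [-1.7, -2.3, 9.6]
grip_width: 0.614
grasp_force: 64.9
```

Request:
{"op": "move_arm", "data": {
  "plan": [0,0,-0.07,0,0,0,0.04,0,0,-0.14,0,0,0,0.04,0,0,-0.18,0,0,0,0.04,0,0,-0.18,0,0,0,0.04]
}}

```text
clock: 13.88
position: [0.6024, 0.0246, 0.2651]
ee_rot: [0.773, 0.634, 0.0, 0.001]
ft_force: [-2.0, -1.9, 8.5]
grip_width: 0.615
grasp_force: 64.8
```

Request:
{"op": "move_arm", "data": {
  "plan": [0,0,-0.07,0,0,0,0.04,0,0,-0.14,0,0,0,0.04,0,0,-0.18,0,0,0,0.04,0,0,-0.18,0,0,0,0.04]
}}

```text
clock: 14.38
position: [0.6023, 0.0244, 0.2642]
ee_rot: [0.713, 0.701, 0.0, 0.001]
ft_force: [2.1, -3.2, 3.8]
grip_width: 0.613
grasp_force: 64.1
```

Force fell and it sank 1 mm, so it is probably at the keyways. I'll press lightly.

Request:
{"op": "move_arm", "data": {
  "plan": [0,0,0,0,0,0.001,0.04,0,0,0,0,0,0.0015,0.04,0,0,0,0,0,0.0015,0.04]
}}

```text
clock: 14.75
position: [0.6027, 0.0243, 0.2634]
ee_rot: [0.714, 0.7, 0.001, 0.001]
ft_force: [1.7, -4.8, 6.4]
grip_width: 0.617
grasp_force: 64.6
```

Run:
```python
from h import *
o=manip.get_obs(); print(o["position"],o["ft_force"],o["torque"],o["joint_pos"])
```

```text
[0.602664   0.0243414  0.26337268] [ 1.74063951 -4.76588553  6.36251881] [-1.25426544 -0.53738054  0.13186023] [ 0.31632615  0.45627412 -0.54446189  1.65838244  0.26100287  1.09749004
 -0.32079181]
```

Request:
{"op": "move_arm", "data": {
  "plan": [0,0,0.03,0,0,0.0005,0.04,0,0,0.03,0,0,0.001,0.04,0,0,0.03,0,0,0.002,0.04,0,0,0.03,0,0,0.002,0.04]
}}

```text
clock: 15.25
position: [0.6029, 0.0242, 0.2627]
ee_rot: [0.724, 0.69, 0.001, 0.002]
ft_force: [-1.6, -6.1, 16.9]
grip_width: 0.612
grasp_force: 65.7
```

Run:
```python
from h import *
o=manip.get_obs(); print(o["position"],o["ft_force"],o["torque"])
```

```text
[0.60291805 0.02419366 0.26270584] [-1.61073684 -6.05787564 16.93957679] [-1.56558156  0.41480449  0.39692489]
```

Torque shows the backward turn was wrong. I'll ease up, turn forward and shift 1 mm in -y.

Request:
{"op": "move_arm", "data": {
  "plan": [0,0,-0.03,-0.0005,0,-0.001,0.04,0,0,-0.06,-0.001,0,-0.001,0.04,0,0,-0.06,-0.001,0,-0.001,0.04]
}}

```text
clock: 15.62
position: [0.6026, 0.0237, 0.2619]
ee_rot: [0.703, 0.711, 0.001, 0.001]
ft_force: [6.1, -2.9, 1.2]
grip_width: 0.615
grasp_force: 64.0
```

Run:
```python
from h import *
o=manip.get_obs(); print(o["position"],o["ft_force"],o["torque"])
```

```text
[0.60259882 0.02368079 0.2618818 ] [ 6.13547734 -2.85930856  1.2325063 ] [-0.82010493 -1.21890078  0.12476913]
```

Request:
{"op": "move_arm", "data": {
  "plan": [0,0,0,-0.0004,0.0007,0.001,0.04,0,0,0,-0.0004,0.0007,0.002,0.04,0,0,0,-0.0004,0.0007,0.002,0.04]
}}

```text
clock: 16.0
position: [0.603, 0.0236, 0.2599]
ee_rot: [0.703, 0.711, 0.0, 0.001]
ft_force: [3.4, -3.5, 4.3]
grip_width: 0.611
grasp_force: 64.4
```

Run:
```python
from h import *
o=manip.get_obs(); print(o["position"],o["ft_force"],o["torque"])
```

```text
[0.60300081 0.02358961 0.25990606] [ 3.43581871 -3.4639911   4.34299979] [-0.68188133 -0.6520696   0.07961712]
```

Request:
{"op": "move_arm", "data": {
  "plan": [0,0,0,-0.0004,0.0004,0.001,0.04,0,0,0,-0.0004,0.0004,0.002,0.04,0,0,0,-0.0004,0.0004,0.003,0.04,0,0,0,-0.0004,0.0004,0.003,0.04]
}}

```text
clock: 16.5
position: [0.6032, 0.0235, 0.2572]
ee_rot: [0.703, 0.712, 0.0, 0.0]
ft_force: [-0.1, -1.8, 8.8]
grip_width: 0.619
grasp_force: 64.8
```

Request:
{"op": "move_arm", "data": {
  "plan": [0,0,0,0,0,0.0005,0.04,0,0,0,0,0,0.001,0.04,0,0,0,0,0,0.001,0.04]
}}

```text
clock: 16.88
position: [0.6032, 0.0236, 0.2569]
ee_rot: [0.703, 0.712, 0.0, 0.0]
ft_force: [-3.2, -2.9, 15.5]
grip_width: 0.619
grasp_force: 65.6
```

Request:
{"op": "move_arm", "data": {
  "plan": [0,0,0,0,0,0.0005,0.04,0,0,0,0,0,0.001,0.04,0,0,0,0,0,0.001,0.04,0,0,0,0,0,0.001,0.04]
}}

```text
clock: 17.38
position: [0.6032, 0.0236, 0.2567]
ee_rot: [0.703, 0.711, 0.0, 0.001]
ft_force: [-7.6, -3.5, 24.5]
grip_width: 0.615
grasp_force: 66.5
```

Run:
```python
from h import *
o=manip.get_obs(); print(o["position"],o["ft_force"],o["torque"])
c=manip.camera("scene"); u,v=proj(np.array([[.602,.0248,.10]]),c)[0].astype(int)
cv2.imwrite("pics/end.png",cv2.resize(c["color"][v-40:v+40,u-40:u+40,::-1],(480,480),interpolation=cv2.INTER_CUBIC))
```

```text
[0.60318902 0.0236439  0.25674564] [-7.56820067 -3.54708733 24.50708048] [-0.71243387  1.66004284  0.0800455 ]
```

View pics/end.png

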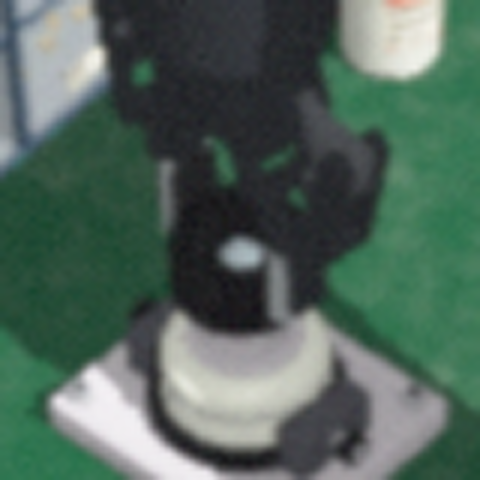

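The picture shows the collar down over the neck, held by both fingers, its underside at about (245,325) and the lens visible at (240,250). It has sunk 8.8 mm from pin contact onto a hard stop at 24 N, so it is home.

```bash
python3 -c "
from workcell import manip
print(manip.hand_in())"
```

```text
the job is handed in; nothing more can be done
None
```

I keyed the collar over the three pins and pushed it home onto a firm stop, 8.8 mm below pin contact. The job was handed in with the gripper still holding it down at about 24 N; no verdict came back.

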